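# Square up the slipped board on a craft-stall pile

### The job

The top board of the pile of rectangular breakfast boards has slipped towards the robot and may have shifted sideways too. With light pushes of the fingertips on its edges, nudge it back until it lies flush and square on the boards beneath, then draw the hand clear. Only push it, never pick it up, and leave the boards underneath, the round boards and all the other wares where they are.

Things in the scene. Friction and masses are not known exactly. Their poses are not given: they have to be found in the camera images.
- board_top: the slipped board: wooden breakfast board, 140 mm (x) by 220 mm (y) by 18 mm (z), 0.3 to 0.5 kg, dark 16 mm hanging hole near its +y end. Origin: centre of its underside, 54 mm above the table; its edges stand at 54 to 72 mm. Starts 25 to 40 mm off the pile to the pile's -x (towards the robot), up to 30 mm to its +y or -y, twisted up to 0.1 rad. Slides under 1 to 5 N.
- board_c: third board of the rectangular pile, directly under the slipped one, same size and wood; origin: centre of its underside, its top 54 mm above the table. In line with the two below within 2 mm. Its 220 mm side (y) faces the robot, turned by at most 0.16 rad. Once squared up, the slipped board's origin lies 18 mm straight above this one's, axes in line.
- board_b: second board of the rectangular pile, same size, loose; origin: centre of its underside, 18 mm above the table
- board_a: lowest board of the rectangular pile, same size, loose, on the table; origin: centre of its underside
- round_a: lower of the two round boards, 200 mm across, 18 mm thick, loose on the table; origin: centre of its underside. The round pile stands beside the rectangular one, on its left or its right, with at least 40 mm between the round pile and the slipped board
- round_b: upper round board, same size, its top 36 mm above the table; origin: centre of its underside
- mug_near: stoneware mug, 82 mm across with a handle to 70 mm from its axis, 85 mm tall, left front; origin: centre of its underside
- mug_far: same mug, on the far left beside the little shelf of figures; origin: centre of its underside
- head_left: carved wooden head on a plinth, 86 mm across at most, 155 mm tall, at the back left of the middle; origin: centre of its underside
- head_right: the same carved head, at the back right of the middle; origin: centre of its underside
- bird: small carved wooden bird on a 44 mm foot disc, 82 mm long, 70 mm tall, in front of the gap between the two piles; origin: centre of its underside
- spoon_jar: terracotta jar of wooden spoons, 104 mm across (140 mm over the spoons), 280 mm tall, at the back between the two carved heads; origin: centre of its underside
- bowl: turned wooden bowl, 150 mm across, 60 mm tall, right front; origin: centre of its underside

How it is judged:
By the outcome, as a careful person would: the job done as asked, in the order asked, and still so for the second after the job is handed in, with the robot touching nothing.
It also fails if it takes over 54 s, if anything falls off the work surface, if the arm or the gripper's body presses on something with over 40 N, if the wrist force passes 120 N, or if a joint passes its speed limit or range.

### The arm

A 6-joint arm with a two-finger parallel gripper is mounted at the origin on the work surface. World frame = base frame: x ahead of the robot, y to its left, z up, the work surface at z = 0. Lengths are in mm, angles in rad, forces in N, time in s.
With the tool pointing down it reaches from about 350 to 875 mm from the base axis. Payload 4.2 kg.
Tool frame: the origin (TCP) lies between the finger pads; the fingertips stand 11 mm ahead of it and the grasp point (between the pads) lies 8 mm behind it (r.tips_ahead is the distance from the TCP to the fingertips, in mm); z points along the fingers, y is the line along which they close (so a half turn about z gives the same grasp; the last joint's range is limited). The gripper opens to 87 mm and grips with 3 to 60 N. Pads are 19 mm wide; open, the fingers measure 117 mm over their backs; the gripper's body (75 mm by 190 mm) begins 51 mm behind the grasp point.
Start: joints at [1.566, 0.385, 0.008, 0, -1.194, -0.259], TCP at [162.937, 603.366, 197.85] pointing down, gripper open.
Joint ranges: [-3.14, 3.14], [-1.21, 2.06], [-1.07, 1.41], [-3.16, 2.05], [-2.99, -0.16], [-3.1, 3.1]. Speed limits (rad/s): [2.79, 2.79, 3.14, 3.14, 3.14, 3.14].

### API

Orientations are given as a rotation vector (axis times angle).
In Python, from station import r gives the robot as it stands.
- The arm moves only by the shell command python3 -m jog 'ROWS' [FORCE]. ROWS is JSON, a list of rows, each a list of 7 numbers: the opening, from -1 (shut) to 1 (fully open), then the shift along the tool's x, y, z in mm, then the turn, a rotation vector about the tool's x, y, z in rad. A call has 1 to 10 rows; each row shifts and turns the commanded pose from where the row before left it, along the tool's axes as they then stand; what a row does not reach is not made up. A row lasts 1/10 s, in which the tool goes at most 50 mm and 8.59 degrees, less where a joint would pass 70% of its speed; a pose out of reach is approached as far as the arm can. A call is refused whole if a number of a shift passes 50 or a number of a turn 0.15, either way. A call with a gripper value outside its range is refused whole. The fingers move at their own pace and stop on an object; FORCE is the grip in N (left out, the last holds). Time passes only in rows, so rows that do not move let the fingers close. It gives the time, the measured TCP pose, the force, the opening and the grip force at its end, in the units of the state.
- r.get_obs(): the state, without advancing time (a new reading comes with each control period).
- r.snapshot(name): name is "scene" or "top"; returns a dict with "pixels" (420x560x3 uint8, blue, green, red), "mtx" (3x3 intrinsics, pixels), "cam_to_world" (4x4, takes a point from camera to world coordinates). Camera axes: x right, y down, z forward; pixel columns grow to the right and rows downward; lengths in mm; the calibration is good to about 2 mm. A picture is of the moment at which its call begins. There is no depth.
- r.job_done(): hands the job in; it is judged then, once.
The state is a dict: "t": time; "q": joint angles; "joint_vel": joint speeds; "joint_torque": joint torques, N m; "tcp_pos": TCP position; "ee_rot": TCP orientation; "ft_force": force on the tool from outside, world axes, zero at the start; "moment": the same for the moment, N m; "grip_width": opening from 0.0 (shut) to 1.0 (fully open); "grasp_force": force on a finger pad.
Only numpy, scipy, OpenCV 4.12 (cv2) and the standard library are available. Lean on these libraries where they do the work, as an engineer would, in place of code of your own. Each camera call takes 0.05 s, during which the arm holds its last target. There are 200 camera calls.

## Working session

There is one attempt and no reset: what is moved stays moved. The work goes in short steps, Python scripts to look and compute and a shell command to move; the robot and the scene stay as the last step left them, time stands still between calls to the robot, and variables do not carry over. Pictures are saved under pics/ and viewed, at most 10 in all, crops included, and the job is handed in when it is done.

```bash
ls; mkdir -p pics
python3 - <<'E'
from station import r
import cv2,numpy as np,pickle
np.set_printoptions(precision=3,suppress=True)
for n in("top","scene"):
    s=r.snapshot(n);cv2.imwrite(f"pics/{n}0.png",s["pixels"]);print(n,s["mtx"],s["cam_to_world"])
    pickle.dump(s,open(f"{n}0.pkl","wb"))
print(r.get_obs(),r.tips_ahead)
E
```

```text
pics
top [[384.09    0.    284.931]
 [  0.    384.09  205.474]
 [  0.      0.      1.   ]] [[   0.017   -0.997    0.071  507.011]
 [  -1.      -0.016    0.013   -6.213]
 [  -0.012   -0.071   -0.997 1129.827]
 [   0.       0.       0.       1.   ]]
scene [[457.102   0.    283.707]
 [  0.    457.102 213.995]
 [  0.      0.      1.   ]] [[  -0.85     0.336   -0.405 1100.861]
 [   0.526    0.525   -0.668  835.871]
 [  -0.012   -0.782   -0.624  875.624]
 [   0.       0.       0.       1.   ]]
{'t': 0.1, 'q': array([ 1.566,  0.386,  0.007, -0.   , -1.194, -0.259]), 'joint_vel': array([ 0.001, -0.003,  0.002,  0.001, -0.   ,  0.   ]), 'joint_torque': array([  0.   , -39.169,  18.794,   4.232,   0.013,  -0.   ]), 'tcp_pos': array([162.785, 602.846, 196.869]), 'ee_rot': array([ 3.112, -0.413, -0.   ]), 'ft_force': array([-0.187, -0.973,  0.769]), 'moment': array([ 0.02 ,  0.055, -0.021]), 'grasp_force': 0.0, 'grip_width': 0.9997678891660537} 11.0
```

View pics/top0.png

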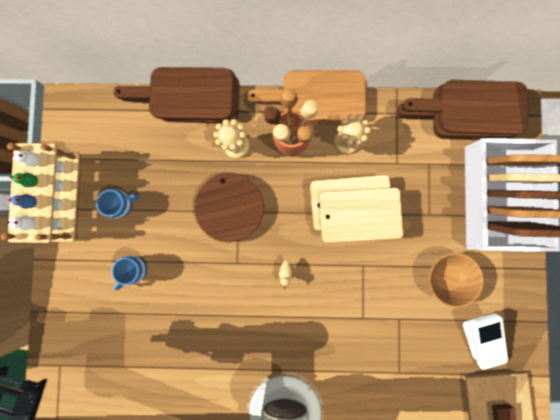

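View pics/scene0.png

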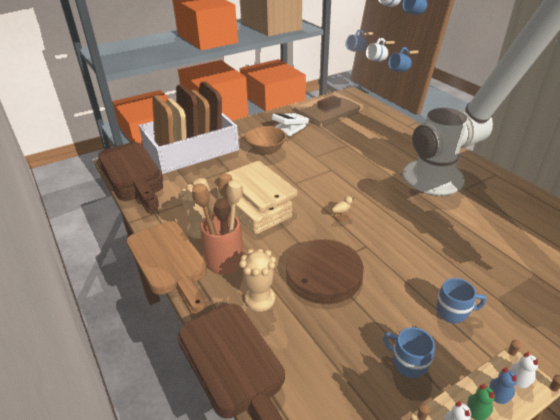

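The top view shows the slipped pale board at about columns 319–402, rows 189–241. The pile below sticks out above it and to the left, from about (311,182) to (390,177). The round pile is on the +y side at (229,207), and the bird is at (285,271). I'll zoom in next.

Run:
```python
import cv2,pickle,numpy as np
a=pickle.load(open("top0.pkl","rb"))["pixels"][165:255,295:415]
b=pickle.load(open("scene0.pkl","rb"))["pixels"][155:240,210:310]
a=cv2.resize(a,(720,540),interpolation=cv2.INTER_CUBIC)
cl=lambda im:cv2.convertScaleAbs(im,alpha=1)
cv2.imwrite("pics/c0.png",a)
hsv=cv2.cvtColor(pickle.load(open("top0.pkl","rb"))["pixels"],cv2.COLOR_BGR2HSV)
for p in [(215,360),(183,350),(215,410),(170,350),(195,330),(230,330)]: print(p,hsv[p])
g=pickle.load(open("top0.pkl","rb"))["pixels"]
print("col340",g[170:250,340,0]);print("col375",g[170:250,375,0]);print("row215",g[215,300:415,0])
```

```text
(215, 360) [ 27  64 254]
(183, 350) [ 27  60 254]
(215, 410) [ 16 137  91]
(170, 350) [ 17 135 212]
(195, 330) [ 27  57 255]
(230, 330) [ 25  79 253]
col340 [101 100  96  93  97  86  79  80 111 162 191 200 197 195 200 199 196 188
 176 161 154 161 188 200 197 195 197 197 193 184 174 172 171 177 180 175
 171 164 168 171 184 187 191 193 198 194 193 190 189 191 187 189 191 188
 182 178 177 178 178 180 176 172 170 173 177 176 175 175 177 176 170 133
 111 102 101 103  96  95  93  98]
col375 [ 97 100  97  94  89 106 154 195 204 193 189 190 192 191 192 189 183 169
 156 162 192 202 194 187 192 194 195 193 186 178 178 179 175 176 179 175
 168 166 174 177 186 189 191 191 188 179 181 184 185 189 186 184 180 174
 173 180 183 184 182 179 178 180 184 182 181 179 185 184 170 138 109  98
  95  95  97  97  98  97  99 104]
row215 [ 95  94  96  99  93  86  78  77  77  77  75  85 108 146 167 176 177 173
 159 150 157 182 193 192 174 127  71  47  52  89 148 184 197 199 197 196
 196 197 196 195 194 194 196 197 196 197 193 197 194 193 193 194 192 192
 192 192 190 191 192 189 190 188 186 187 186 186 186 186 186 183 185 185
 184 183 179 179 179 179 181 178 177 178 179 179 178 176 178 179 177 178
 178 176 180 178 177 177 182 180 179 174 149 104  62  44  45  39  45  42
  46  40  42  42  41  46  44]
```

View pics/c0.png

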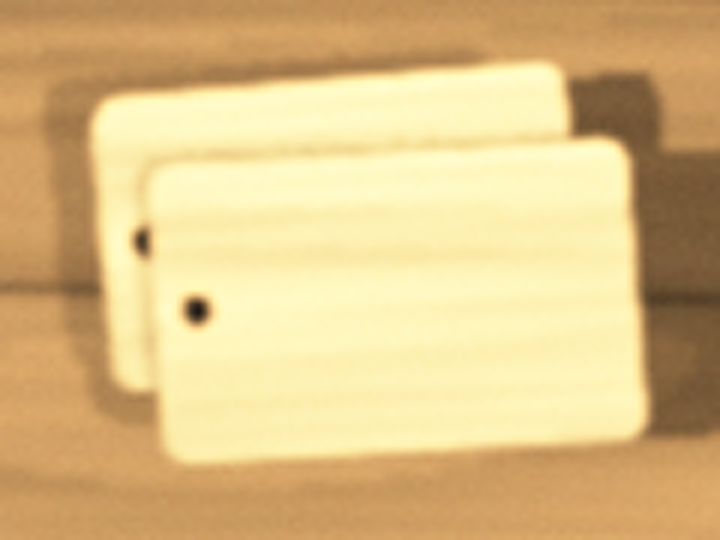

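The crop (6x, offset 295,165) shows the top board's corners near (150,165), (630,138), (648,438) and (165,462). Board_c sticks out behind from (92,100) to (568,63), and its left side runs down to (115,390). Next I fit lines to those edges.

```bash
cat > vis.py <<'E'
import cv2,numpy as np
np.set_printoptions(precision=3,suppress=True)
def P(u,v): return np.array([295+(u+.5)/6-.5,165+(v+.5)/6-.5])   # crop -> pixel
def edge(s,a,b,z,mode="max",w=4,n=60):
    """sub-pixel edge near pixel segment a-b, as (point,dir) on plane z; left normal = inward"""
    g=cv2.GaussianBlur(s["pixels"][:,:,0].astype(np.float32),(0,0),.6)
    a,b=np.array(a,float),np.array(b,float);d=(b-a)/np.linalg.norm(b-a);nrm=np.array([-d[1],d[0]])
    o=np.arange(-w,w+.01,.1);base=a+(b-a)*np.linspace(0,1,n)[:,None]
    q=base[:,None]+o[None,:,None]*nrm
    pr=cv2.remap(g,q[...,0].astype(np.float32),q[...,1].astype(np.float32),cv2.INTER_LINEAR)
    gr=np.gradient(pr,axis=1);k=gr.argmax(1)
    pts=base+o[k][:,None]*nrm
    med=np.median(o[k]);pts=pts[abs(o[k]-med)<1.5]
    W=ray(s,pts,z)[:,:2]
    vx,vy,x,y=cv2.fitLine(W.astype(np.float32),cv2.DIST_HUBER,0,.01,.01).ravel()
    return np.array([x,y]),np.array([vx,vy]),med
def ray(s,p,z):
    p=np.atleast_2d(p);T=s["cam_to_world"]
    d=np.c_[p,np.ones(len(p))]@np.linalg.inv(s["mtx"]).T@T[:3,:3].T
    o=T[:3,3];return o+d*((z-o[2])/d[:,2])[:,None]
def ang_y(d):  # yaw of a line running along board y
    d=d*np.sign(d[1]);return np.arctan2(-d[0],d[1])
def ang_x(d):
    d=d*np.sign(d[0]);return np.arctan2(d[1],d[0])
E
python3 - <<'E'
import pickle;from vis import *
s=pickle.load(open("top0.pkl","rb"))
E={}
for n,a,b,z,f in [("T front",(620,440),(195,461),72,ang_y),("T back",(175,163),(605,138),72,ang_y),("T right",(632,165),(646,410),72,ang_x),
 ("T left",(163,435),(152,190),72,ang_x),
 ("C back",(120,97),(540,64),54,ang_y),("C right",(568,80),(570,128),54,ang_x),("C left0",(112,370),(92,125),0,ang_x)]:
    p,d,m=edge(s,P(*a),P(*b),z);E[n]=(p,d);print(n,p,"yaw",f(d),"off",m)
for n,uv,z in [("holeT",(197,311),72),("corner C TR",(568,63),54),("bird",0,0),("bowl",0,0)]:
    if uv: print(n,ray(s,P(*uv),z))
print("bird",ray(s,(285,278),0),"round",ray(s,(229,207),36),ray(s,(264,207),36))
E
```

```text
T front [ 491.807 -204.358] yaw 0.07165893 off 3.552713678800501e-15
T back [ 628.372 -197.883] yaw 0.07454272 off 0.4000000000000039
T right [ 568.483 -310.477] yaw 0.06756323 off 0.3500000000000041
T left [551.362 -90.826] yaw 0.07531931 off -0.19999999999999662
C back [ 665.135 -183.82 ] yaw 0.09783335 off 3.552713678800501e-15
C right [ 656.06  -283.196] yaw 0.19864893 off 0.20000000000000373
C left0 [586.765 -69.621] yaw 0.10457999 off 3.552713678800501e-15
holeT [[ 554.025 -109.334   72.   ]]
corner C TR [[ 674.023 -283.873   54.   ]]
bird [[375.943   5.339   0.   ]] round [[578.046 168.431  36.   ]] [[579.627  68.28   36.   ]]
```

The top board has yaw 0.073 and the pile 0.100. In pile axes the top board is about 38 mm short in x and about 18 mm to -y. The plan is to push the front edge with the open fingers squared to the pile, then do the same on the -y edge.

```bash
cat > rel.py <<'E'
import sys,numpy as np
from station import r
from scipy.spatial.transform import Rotation as R
np.set_printoptions(precision=3,suppress=True)
# args: world x y z yaw -> needed shift in current tool axes, turn about tool
o=r.get_obs();a=list(map(float,sys.argv[1:]))
Rt=R.from_rotvec(o["ee_rot"]);x=Rt.apply([1,0,0]);
goal=R.from_euler("z",a[3])*R.from_rotvec([np.pi,0,0])
print("t",o["t"],"pos",o["tcp_pos"],"yaw",np.arctan2(x[1],x[0]),"q",o["q"],"f",o["ft_force"])
print("shift",Rt.inv().apply(np.array(a[:3])-o["tcp_pos"]),"turn",(Rt.inv()*goal).as_rotvec())
E
python3 -m jog '[[1,36,19,0,0,0,0],[1,36,19,0,0,0,0],[1,36,19,0,0,0,0],[1,36,19,0,0,0,0],[1,36,19,0,0,0,0],[1,36,19,0,0,0,0],[1,36,19,0,0,0,0],[1,36,19,0,0,0,0],[1,0,0,0,0,0,0]]'
python3 rel.py 448 -212 198 0.1
```

```text
t: 1.0
tcp_pos: [403.5, 378.3, 197.4]
ee_rot: [3.112, -0.421, -0.001]
ft_force: [-0.6, -0.5, -0.2]
grip_width: 1.001
grasp_force: 0.0
t 1.0 pos [403.528 378.256 197.365] yaw -0.26917596939751665 q [ 1.046  0.264 -0.17   0.    -1.138  0.255] f [-0.602 -0.456 -0.157]
shift [199.841 557.175   0.243] turn [ 0.002  0.001 -0.369]
```

```bash
python3 -m jog '[[1,16,44,0,0,0,0],[1,16,44,0,0,0,0],[1,16,44,0,0,0,0],[1,16,44,0,0,0,0],[1,16,44,0,0,0,0],[1,16,44,0,0,0,0],[1,16,44,0,0,0,0],[1,16,44,0,0,0,0],[1,16,44,0,0,0,0],[1,16,44,0,0,0,0]]'
python3 -m jog '[[1,16,44,0,0,0,0],[1,16,44,0,0,0,0],[1,8,29,0,0,0,0],[1,0,0,0,0,0,-0.12],[1,0,0,0,0,0,-0.12],[1,0,0,0,0,0,-0.12],[1,0,0,0,0,0,0],[1,0,0,0,0,0,0]]'
python3 rel.py 448 -212 71 0.1
```

```text
t: 2.0
tcp_pos: [440.8, -86.4, 197.9]
ee_rot: [-3.114, 0.412, -0.0]
ft_force: [0.6, 0.1, 0.1]
grip_width: 1.002
grasp_force: 0.0
t: 2.8
tcp_pos: [449.2, -208.0, 197.6]
ee_rot: [-3.138, -0.148, 0.001]
ft_force: [0.1, 0.3, 0.4]
grip_width: 1.001
grasp_force: 0.0
t 2.8 pos [ 449.154 -208.038  197.645] yaw 0.09400035125325064 q [-0.105  0.163 -0.302 -0.    -1.106  1.77 ] f [0.116 0.294 0.42 ]
shift [ -1.469   3.863 126.645] turn [-0.     0.    -0.006]
```

```bash
python3 -m jog '[[1,-1,2,30,0,0,0],[1,0,2,30,0,0,0],[1,0,0,30,0,0,-0.006],[1,0,0,20,0,0,0],[1,0,0,10,0,0,0],[1,0,0,6,0,0,0],[1,0,0,0,0,0,0]]'
python3 -m jog '[[1,5,0,0,0,0,0],[1,5,0,0,0,0,0],[1,4,0,0,0,0,0],[1,2,0,0,0,0,0],[1,2,0,0,0,0,0],[1,0,0,0,0,0,0]]'
python3 rel.py 518.4 -188.3 71 0.1
python3 - <<'E'
from station import r
import cv2
s=r.snapshot("top");cv2.imwrite("pics/t1.png",cv2.resize(s["pixels"][165:265,275:425],(750,500),interpolation=cv2.INTER_CUBIC))
E
```

```text
t: 3.5
tcp_pos: [448.7, -212.3, 71.8]
ee_rot: [3.138, 0.16, -0.001]
ft_force: [0.2, 0.1, 0.8]
grip_width: 0.999
grasp_force: 0.0
t: 4.1
tcp_pos: [466.7, -210.6, 71.9]
ee_rot: [3.137, 0.161, 0.0]
ft_force: [-0.2, 0.4, -0.0]
grip_width: 0.999
grasp_force: 0.0
t 4.1 pos [ 466.736 -210.562   71.867] yaw 0.10231656063587817 q [-0.106  0.329 -0.437  0.    -0.805  1.779] f [-0.167  0.362 -0.039]
shift [ 53.667 -16.869   0.871] turn [ 0.    -0.     0.002]
```

View pics/t1.png

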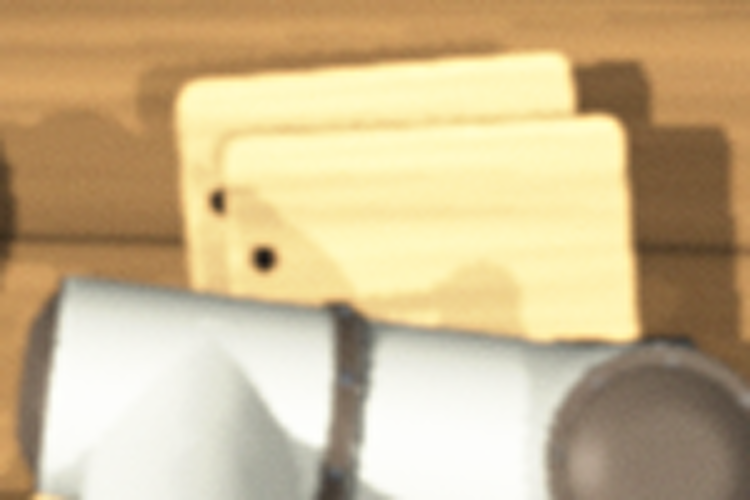

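The board hasn't been touched yet. The arm hides the front, but the back edges at crop (225–630, 115–140) stay visible, so I can measure the gap while pushing.

```bash
python3 -m jog '[[1,4,0,0,0,0,0],[1,4,0,0,0,0,0],[1,3,0,0,0,0,0],[1,3,0,0,0,0,0],[1,3,0,0,0,0,0],[1,3,0,0,0,0,0],[1,3,0,0,0,0,0],[1,3,0,0,0,0,0],[1,2,0,0,0,0,0],[1,0,0,0,0,0,0]]'
cat > gap.py <<'E'
import sys;from vis import *
from station import r
# pixel offsets (du,dv) of T edges relative to first picture, crop units
du,dv=map(float,sys.argv[1:3]);s=r.snapshot("top");o=r.get_obs()
u=np.array([np.cos(.1),np.sin(.1)]);v=np.array([-u[1],u[0]])
print("tcp u,v",o["tcp_pos"][:2]@u,o["tcp_pos"][:2]@v,"z",o["tcp_pos"][2],"f",o["ft_force"]@np.r_[u,0],o["ft_force"]@np.r_[v,0])
for n,a,b,z,f,w,k in [("Tback",(175,163),(605,138),72,ang_y,u,1),("Tright",(632,165),(640,300),72,ang_x,v,1),
 ("Cback",(120,97),(540,64),54,ang_y,u,0),("Cright",(568,80),(570,128),54,ang_x,v,0)]:
    p,d,m=edge(s,P(a[0]+k*du,a[1]+k*dv),P(b[0]+k*du,b[1]+k*dv),z);print(n,p@w,"yaw",f(d),"off",m)
cv2.imwrite(f"pics/g{o['t']:.2f}.png",cv2.resize(s["pixels"][165:265,275:425],(750,500),interpolation=cv2.INTER_CUBIC))
E
python3 gap.py 0 -35
```

```text
t: 5.15
tcp_pos: [494.6, -207.7, 71.8]
ee_rot: [3.137, 0.161, 0.0]
ft_force: [0.3, 0.3, -0.4]
grip_width: 1.004
grasp_force: 0.0
tcp u,v 471.1839529460871 -256.02311833196455 z 71.79803991694251 f -0.7858670770380127 0.40493097564062425
Tback 625.6673361796983 yaw 0.08261999 off -1.2499999999999976
Tright -366.74090880778886 yaw 0.08561793 off 0.9500000000000042
Cback 643.5865218861557 yaw 0.10004384 off 3.552713678800501e-15
Cright -347.30508866229616 yaw 0.18338294 off 0.250000000000004
```

```bash
python3 -m jog '[[1,2,0,0,0,0,0],[1,3,0,0,0,0,0],[1,3,0,0,0,0,0],[1,3,0,0,0,0,0],[1,2,0,0,0,0,0],[1,0,0,0,0,0,0]]'
python3 gap.py 0 -78
```

```text
t: 5.8
tcp_pos: [507.6, -206.4, 71.8]
ee_rot: [3.137, 0.161, 0.0]
ft_force: [0.1, 0.2, -0.1]
grip_width: 0.998
grasp_force: 0.0
tcp u,v 484.20442797731357 -255.98531686054307 z 71.77896443947385 f -0.5546503375095791 -0.6220133183223132
Tback 641.295523431434 yaw 0.09550709 off 0.4000000000000039
Tright -366.4947819319227 yaw 0.10770976 off 1.7000000000000046
Cback 643.4525346753181 yaw 0.09865627 off 3.552713678800501e-15
Cright -347.10923093195004 yaw 0.16613097 off 0.30000000000000426
```

```bash
ls pics
```

```text
c0.png
g5.20.png
g5.85.png
scene0.png
t1.png
top0.png
```

View pics/g5.85.png

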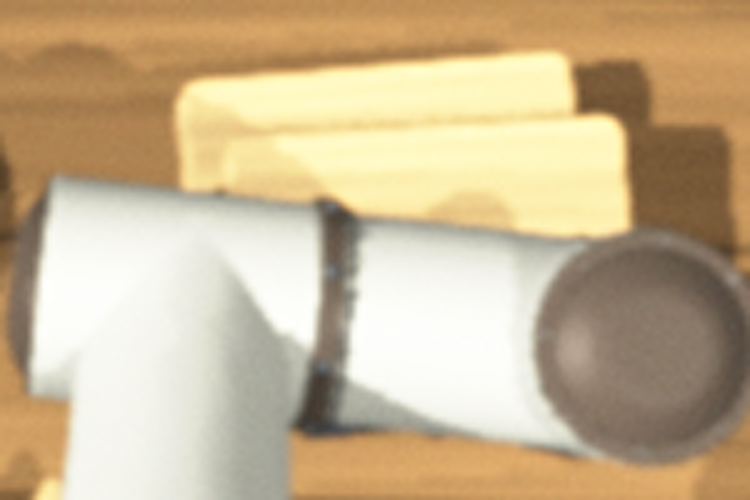

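The board hasn't moved: its back edge is still at crop (228,140)–(625,115), and there is no force. Yet the TCP should already be past its front edge. I'll check the scene view.

Run:
```python
from station import r
import cv2,numpy as np
from vis import *
s=r.snapshot("scene")
cv2.imwrite("pics/s1.png",cv2.resize(s["pixels"][70:250,190:410],(780,638),interpolation=cv2.INTER_CUBIC)[:600])
o=r.get_obs()
for n in("top","scene"):
    s=r.snapshot(n);Ti=np.linalg.inv(s["cam_to_world"])
    for d in (0,11,-8,-59):
        p=o["tcp_pos"]-[0,0,d];c=s["mtx"]@(Ti@np.r_[p,1])[:3];q=c[:2]/c[2];print(n,d,q,(q-[190,70])*780/220 if n=="scene" else (q-[275,165])*5)
```

```text
top 0 [362.712 234.064] [438.56  345.318]
top 11 [361.959 234.052] [434.793 345.259]
top -8 [363.27  234.072] [441.349 345.362]
top -59 [367.037 234.131] [460.184 345.657]
scene 0 [272.767 176.233] [293.447 376.644]
scene 11 [272.86  179.131] [293.778 386.919]
scene -8 [272.699 174.108] [293.204 369.109]
scene -59 [272.251 160.204] [291.618 319.815]
```

View pics/s1.png

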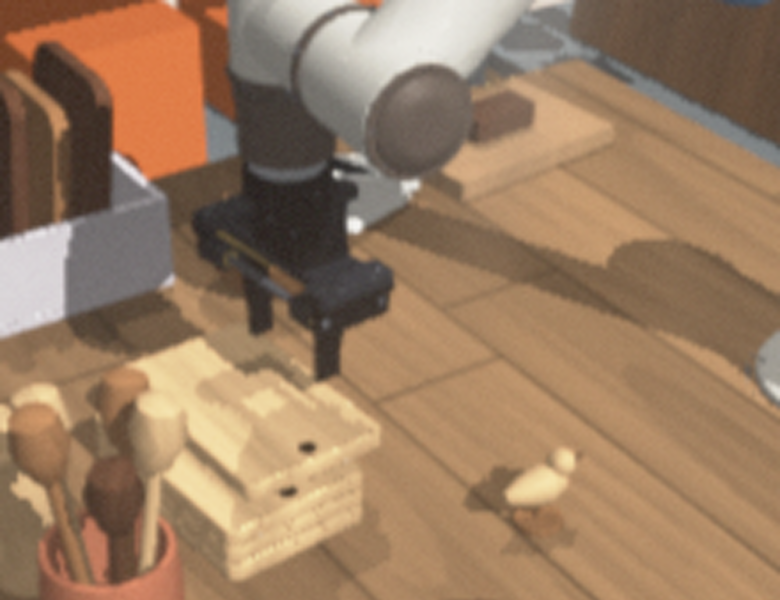

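Run:
```python
import pickle;from vis import *
s=pickle.load(open("scene0.pkl","rb"));Ti=np.linalg.inv(s["cam_to_world"])
pj=lambda p:(lambda c:(c[:2]/c[2]-[190,70])*780/220)(s["mtx"]@(Ti@np.r_[p,1])[:3])
c,si=np.cos(.073),np.sin(.073);ctr=np.array([559.5,-201.])
for a,b in((-70,-110),(-70,110),(70,110),(70,-110)): print("T",a,b,pj(np.r_[ctr+[c*a-si*b,si*a+c*b],72]))
for z in(61,80,95):
  for y in(-52,52): print("tip",z,y,pj([507.6+.1*y,-206.4-.995*y,z]))
for uv in((327,375),(260,332)):
  for z in(61,95): print(uv,z,ray(s,np.array(uv)*220/780+[190,70],z))
```

```text
T -70 -110 [242.43  318.326]
T -70 110 [385.466 428.213]
T 70 110 [248.041 488.861]
T 70 -110 [112.026 368.322]
tip 61 -52 [328.797 413.141]
tip 61 52 [259.504 361.634]
tip 80 -52 [328.506 395.137]
tip 80 52 [258.666 344.011]
tip 95 -52 [328.274 380.706]
tip 95 52 [257.995 329.895]
(327, 375) 61 [[ 472.492 -206.218   61.   ]]
(327, 375) 95 [[ 498.719 -162.724   95.   ]]
(260, 332) 61 [[ 487.431 -301.577   61.   ]]
(260, 332) 95 [[ 513.034 -254.103   95.   ]]
```

The scene view shows the fingertips at crop (327,375) and (260,332). By ray those fit tips at z≈95 directly above the board, not z=61, so they passed over it without touching. I'll back off, lower, and check again.

```bash
python3 -m jog '[[1,-15,0,0,0,0,0],[1,-20,0,0,0,0,0],[1,-15,0,0,0,0,0],[1,0,0,10,0,0,0],[1,0,0,10,0,0,0],[1,0,0,5,0,0,0],[1,0,0,0,0,0,0]]'
python3 - <<'E'
from station import r
import cv2,numpy as np
from vis import *
print(r.tips_ahead,r.get_obs()["tcp_pos"])
s=r.snapshot("scene");I=s["pixels"][70:250,190:410]
cv2.imwrite("pics/s2.png",cv2.resize(I,(780,638),interpolation=cv2.INTER_CUBIC)[:600])
m=(I.max(2)<60).astype(np.uint8);n,l,st,c=cv2.connectedComponentsWithStats(m)
E
```

```text
t: 6.7
tcp_pos: [457.3, -211.3, 45.5]
ee_rot: [-3.137, -0.161, 0.004]
ft_force: [-0.2, 0.5, 0.0]
grip_width: 0.995
grasp_force: 0.0
11.0 [ 457.326 -211.348   45.515]
```

View pics/s2.png

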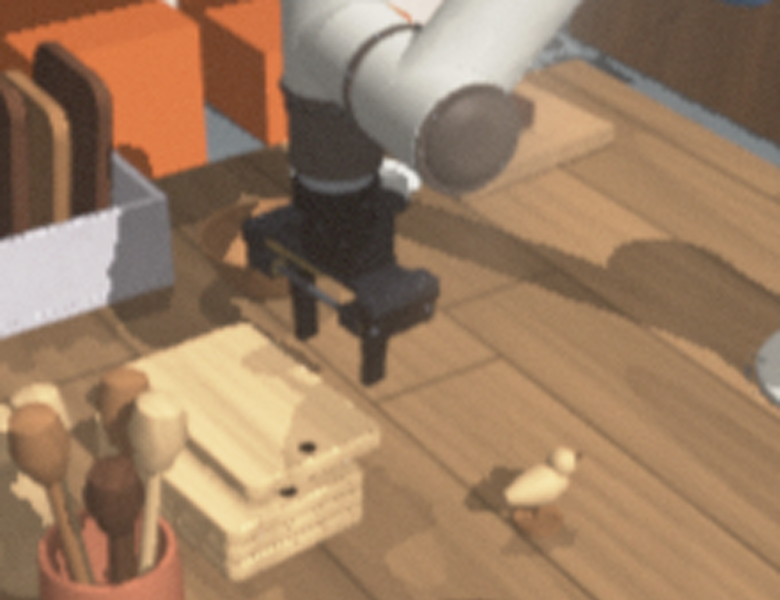

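The board is untouched and the tips now sit at crop (372,382) and (305,338) in front of it. I'll work out their height.

Run:
```python
import pickle;from vis import *
s=pickle.load(open("scene0.pkl","rb"))
for uv,e in(((372,382),(452.1,-159.6)),((305,338),(462.5,-263))):
  for z in(35,50,60,70): print(uv,z,ray(s,np.array(uv)*220/780+[190,70],z)[0,:2]-e)
```

```text
(372, 382) 35 [-28.526 -47.524]
(372, 382) 50 [-16.44  -28.913]
(372, 382) 60 [ -8.383 -16.506]
(372, 382) 70 [-0.326 -4.099]
(305, 338) 35 [-25.664 -42.104]
(305, 338) 50 [-13.815 -21.744]
(305, 338) 60 [-5.916 -8.171]
(305, 338) 70 [1.984 5.402]
```

Tips are at z≈69, about 24 mm higher than nominal when the gripper is open. I lower 8 mm more and push.

```bash
python3 -m jog '[[1,4,0,4,0,0,0],[1,4,0,4,0,0,0],[1,4,0,0,0,0,0],[1,4,0,0,0,0,0],[1,3,0,0,0,0,0],[1,3,0,0,0,0,0],[1,3,0,0,0,0,0],[1,3,0,0,0,0,0],[1,3,0,0,0,0,0],[1,3,0,0,0,0,0]]'
python3 -m jog '[[1,2,0,0,0,0,0],[1,0,0,0,0,0,0]]'
python3 gap.py 0 -10
```

```text
t: 7.75
tcp_pos: [491.2, -208.0, 38.8]
ee_rot: [-3.137, -0.161, 0.001]
ft_force: [-0.9, -0.5, 1.8]
grip_width: 0.996
grasp_force: 1.1
t: 7.95
tcp_pos: [493.8, -207.8, 38.8]
ee_rot: [3.137, 0.161, 0.001]
ft_force: [-0.9, -0.0, 0.6]
grip_width: 1.003
grasp_force: 0.5
tcp u,v 470.6505998229313 -256.0152870604376 z 38.84199054035337 f -1.027045260717814 -0.00710867354702644
Tback 620.3348706510936 yaw 0.09536738 off -3.4999999999999996
Tright -363.35911052233365 yaw 0.096274555 off 1.8000000000000052
Cback 643.5882342816726 yaw 0.10084339 off 3.552713678800501e-15
Cright -346.11444809078665 yaw -0.020056592 off 0.6000000000000041
```

Contact: the board has moved about 15 mm and is squaring up. About 23 mm remains, so I push 18 more and measure.

```bash
python3 gap.py -8 -34
python3 -m jog '[[1,2,0,0,0,0,0],[1,3,0,0,0,0,0],[1,3,0,0,0,0,0],[1,3,0,0,0,0,0],[1,3,0,0,0,0,0],[1,2,0,0,0,0,0],[1,2,0,0,0,0,0],[1,0,0,0,0,0,0]]'
python3 gap.py -12 -68
```

```text
tcp u,v 470.68114427213146 -256.02945113026374 z 38.87035823261562 f -0.5800706372397256 0.12449252509401207
Tback 620.5083078545474 yaw 0.10343655 off 0.7500000000000044
Tright -363.29515559422816 yaw 0.09576269 off 0.9000000000000039
Cback 643.5335495450082 yaw 0.09978016 off 3.552713678800501e-15
Cright -346.7124283345338 yaw 0.1562393 off -0.04999999999999649
t: 8.85
tcp_pos: [511.8, -206.0, 38.9]
ee_rot: [3.137, 0.161, 0.001]
ft_force: [-0.8, 0.7, -0.4]
grip_width: 1.0
grasp_force: 0.4
tcp u,v 488.70184767343886 -256.04254744822015 z 38.85417022768756 f -0.4162466595803796 0.1458117340208583
Tback 640.4454897992483 yaw 0.096699424 off -0.7999999999999972
Tright -363.3077676709796 yaw 0.09935461 off 0.7500000000000044
Cback 642.8976323872866 yaw 0.09717936 off 0.30000000000000426
Cright -359.1644853292879 yaw 0.020672977 off -3.6999999999999997
```

```bash
python3 -m jog '[[1,2,0,0,0,0,0],[1,1,0,0,0,0,0],[1,0,0,0,0,0,0],[1,-10,0,0,0,0,0],[1,-20,0,0,0,0,0],[1,0,0,-30,0,0,0],[1,0,0,-30,0,0,0],[1,0,0,-30,0,0,0],[1,0,0,0,0,0,0.14],[1,0,0,0,0,0,0.14]]'
python3 -m jog '[[1,0,0,0,0,0,0.14],[1,0,0,0,0,0,0.14],[1,0,0,0,0,0,0.14],[1,0,0,0,0,0,0.14],[1,0,0,0,0,0,0.14],[1,0,0,0,0,0,0.14],[1,0,0,0,0,0,0.14],[1,0,0,0,0,0,0.14],[1,0,0,0,0,0,0.14],[1,0,0,0,0,0,0]]'
python3 rel.py 609 -344 129 -1.471
```

```text
t: 9.9
tcp_pos: [485.1, -208.9, 130.5]
ee_rot: [-3.128, 0.288, -0.007]
ft_force: [-0.0, 0.1, 0.3]
grip_width: 1.002
grasp_force: 0.0
t: 10.9
tcp_pos: [484.3, -208.8, 129.0]
ee_rot: [-2.364, 2.068, -0.002]
ft_force: [-0.5, -0.0, 0.7]
grip_width: 1.0
grasp_force: 0.0
t 10.9 pos [ 484.319 -208.755  129.024] yaw -1.4376752818940075 q [-0.099  0.282 -0.331 -0.    -0.956  0.232] f [-0.467 -0.003  0.696]
shift [ 150.597 -105.627    0.182] turn [-0.001 -0.     0.033]
```

```bash
python3 -m jog '[[1,30,-21,0,0,0,0],[1,30,-21,0,0,0,0],[1,30,-21,0,0,0,0],[1,30,-21,0,0,0,0],[1,30,-21,0,0,0,0],[1,0,0,0,0,0,0.033],[1,0,0,20,0,0,0],[1,0,0,0,0,0,0]]'
python3 rel.py 609 -344 39 -1.471
python3 - <<'E'
from station import r
import cv2
s=r.snapshot("top")
cv2.imwrite("pics/t3.png",cv2.resize(s["pixels"][155:265,275:440],(750,500),interpolation=cv2.INTER_CUBIC))
E
```

```text
t: 11.7
tcp_pos: [606.5, -342.8, 105.6]
ee_rot: [2.33, -2.105, -0.009]
ft_force: [-0.5, -0.2, -0.0]
grip_width: 1.003
grasp_force: 0.0
t 11.7 pos [ 606.518 -342.829  105.573] yaw -1.469204720308568 q [-0.284  0.576  0.088 -0.002 -1.089  0.386] f [-0.53  -0.196 -0.015]
shift [ 1.639 -2.661 66.557] turn [0.005 0.003 0.002]
```

View pics/t3.png

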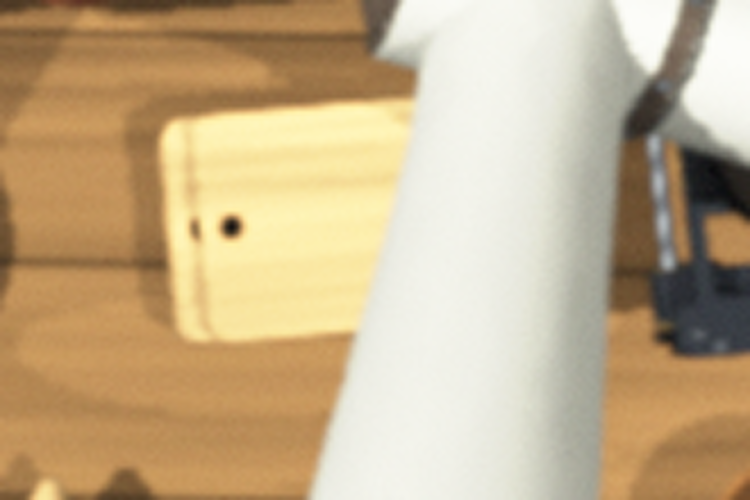

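The board is now flush in x by eye. On the left, a strip of board_c about 35 crop px wide (165–198) still shows. I lower the fingers and push along +y (tool -x).

```bash
python3 -m jog '[[1,0,-2,25,0,0,0],[1,0,0,20,0,0,0],[1,0,0,12,0,0,0],[1,0,0,6,0,0,0],[1,0,0,3.5,0,0,0],[1,-5,0,0,0,0,0],[1,-5,0,0,0,0,0],[1,-5,0,0,0,0,0],[1,-4,0,0,0,0,0],[1,0,0,0,0,0,0]]'
python3 -m jog '[[1,-3,0,0,0,0,0],[1,-3,0,0,0,0,0],[1,-3,0,0,0,0,0],[1,-3,0,0,0,0,0],[1,-3,0,0,0,0,0],[1,-3,0,0,0,0,0],[1,-2,0,0,0,0,0],[1,0,0,0,0,0,0]]'
python3 rel.py 609 -344 39 -1.471
python3 - <<'E'
from station import r
import cv2,numpy as np
s=r.snapshot("top");
cv2.imwrite("t4.png",s["pixels"])
p=r.get_obs()["tcp_pos"];print("v",p[:2]@[-.0998,.995])
for y in(195,200,222,226): print(y,s["pixels"][y,305:335,0])
E
```

```text
t: 12.75
tcp_pos: [608.7, -323.7, 42.9]
ee_rot: [-2.33, 2.106, -0.001]
ft_force: [-0.4, -0.6, -0.0]
grip_width: 1.0
grasp_force: 0.0
t: 13.55
tcp_pos: [606.4, -304.1, 42.4]
ee_rot: [-2.33, 2.107, 0.0]
ft_force: [-0.2, 0.3, -0.5]
grip_width: 1.001
grasp_force: 0.0
t 13.55 pos [ 606.396 -304.082   42.363] yaw -1.4706434855128194 q [-0.227  0.604 -0.035 -0.    -0.931  0.327] f [-0.188  0.32  -0.496]
shift [39.979  1.4    3.351] turn [0. 0. 0.]
v -363.1260885713459
195 [ 75  72  67  73  80  96 124 139 139 139 145 150 156 155 154 155 159 152
 156 152 151 153 151 153 153 152 152 155 153 155]
200 [ 77  75  72  73  74  86 115 140 148 149 163 171 175 172 173 172 172 172
 173 175 176 173 175 171 174 172 177 175 176 177]
222 [ 94  86  81  82  81  82  80  87 113 132 138 139 150 158 157 155 157 158
 160 157 157 159 161 159 161 162 164 178 202 220]
226 [ 94  94  92  94  86  84  81  82  99 126 134 137 147 156 159 158 162 159
 157 162 159 157 161 162 160 162 181 202 216 223]
```

```bash
python3 -c "
import cv2
i=cv2.imread('t4.png')[155:265,275:440];cv2.imwrite('pics/t4c.png',cv2.resize(i,(750,500),interpolation=cv2.INTER_CUBIC))"
```

```text
(no output)
```

View pics/t4c.png

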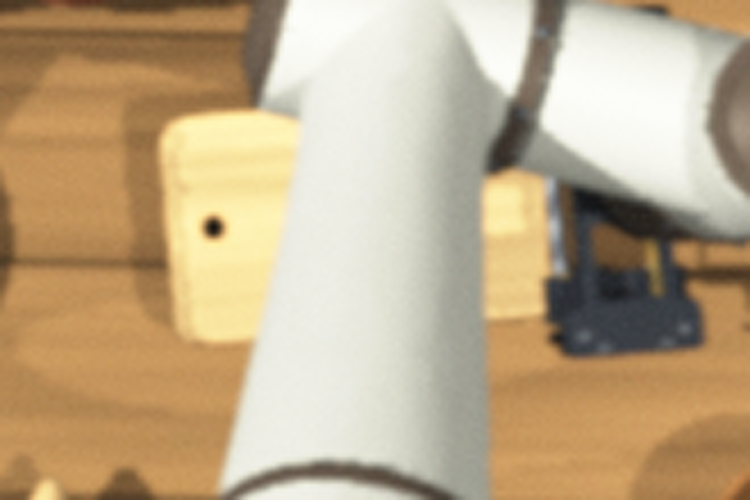

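The hole moved about 11 mm, which matches the push. I push 4.5 mm more, then withdraw over the bowl side for a clear look.

```bash
python3 -m jog '[[1,-2,0,0,0,0,0],[1,-1.5,0,0,0,0,0],[1,-1,0,0,0,0,0],[1,0,0,0,0,0,0],[1,15,0,0,0,0,0],[1,25,0,0,0,0,0],[1,0,0,-35,0,0,0],[1,0,0,-35,0,0,0],[1,0,0,-35,0,0,0],[1,0,0,0,0,0,0]]'
python3 -m jog '[[1,10,40,0,0,0,0],[1,10,40,0,0,0,0],[1,10,40,0,0,0,0],[1,10,40,0,0,0,0],[1,10,40,0,0,0,0],[1,0,0,0,0,0,0]]'
cat > chk.py <<'E'
from vis import *;import sys
from station import r
s=r.snapshot("top");o=r.get_obs();print(o["t"],o["tcp_pos"])
cv2.imwrite("last.png",s["pixels"])
u=np.array([np.cos(.1),np.sin(.1)]);v=np.array([-u[1],u[0]]);g=cv2.GaussianBlur(s["pixels"][:,:,0].astype(np.float32),(0,0),.5)
Ti=np.linalg.inv(s["cam_to_world"])
def pj(p): c=(np.c_[p,np.ones(len(p))]@Ti.T)[:,:3]@s["mtx"].T; return (c[:,:2]/c[:,2:]).astype(np.float32)
# intensity profile across each side of the pile, averaged along the edge, in mm at z=72 (pile coords)
def prof(U,V): 
    W=np.c_[(U[...,None]*u+V[...,None]*v).reshape(-1,2),np.full(U.size,72.)];q=pj(W).reshape(*U.shape,2)
    return cv2.remap(g,q[...,0],q[...,1],cv2.INTER_LINEAR)
st=np.arange(0,30,1.)
for nm,U,V in [("back u 630..",630+st[:,None]+0*np.zeros((1,40)),np.linspace(-320,-160,40)[None]+0*st[:,None]),
 ("front u 515..",515-st[:,None]+np.zeros((1,40)),np.linspace(-320,-160,40)[None]+0*st[:,None]),
 ("right v -332..",np.linspace(525,620,40)[None]+0*st[:,None],-332-st[:,None]+np.zeros((1,40))),
 ("left v -140..",np.linspace(525,620,40)[None]+0*st[:,None],-140+st[:,None]+np.zeros((1,40)))]:
    p=prof(U.astype(float),V.astype(float));h=p.shape[1]//2
    print(nm);print(" a",p[:,:h].mean(1).astype(int));print(" b",p[:,h:].mean(1).astype(int))
cv2.imwrite("pics/chk%.1f.png"%o["t"],cv2.resize(s["pixels"][160:250,295:415],(800,600),interpolation=cv2.INTER_CUBIC))
E
python3 chk.py; ls pics
```

```text
t: 14.6
tcp_pos: [613.2, -342.5, 154.4]
ee_rot: [-2.327, 2.105, -0.019]
ft_force: [0.5, -1.5, 0.5]
grip_width: 1.002
grasp_force: 0.0
t: 15.2
tcp_pos: [411.4, -410.8, 147.5]
ee_rot: [2.325, -2.113, -0.003]
ft_force: [0.4, -0.1, -0.7]
grip_width: 0.998
grasp_force: 0.0
15.25 [ 413.728 -410.765  147.621]
back u 630..
 a [186 186 187 188 190 192 193 194 193 188 182 171 157 141 125 111  99  91
  86  83  82  82  82  82  83  84  86  88  90  91]
 b [181 182 183 185 186 188 188 188 186 182 174 165 152 137 120 107  94  84
  79  76  74  73  73  74  76  78  80  83  86  89]
front u 515..
 a [142 143 143 143 141 139 135 128 121 111 100  91  84  80  78  77  78  79
  79  80  80  81  81  81  81  82  82  82  82  83]
 b [156 158 159 160 161 160 157 151 144 134 123 113 103  97  94  92  92  93
  93  94  94  95  95  96  96  96  96  96  96  96]
right v -332..
 a [169 169 169 169 169 169 169 169 169 169 166 163 157 148 137 123 107  92
  77  65  56  50  47  46  45  46  46  47  47  48]
 b [176 176 176 176 176 176 176 176 176 175 173 169 163 155 143 130 115  99
  85  74  65  59  56  55  54  54  54  54  54  54]
left v -140..
 a [147 148 149 150 151 152 154 156 157 158 157 156 153 148 141 133 124 114
 104  95  88  82  78  75  74  74  74  74  74  74]
 b [132 136 138 141 144 146 148 151 153 155 156 156 154 150 145 138 130 120
 110 101  93  87  83  80  78  78  78  78  78  78]
c0.png
chk15.2.png
g5.20.png
g5.85.png
g8.00.png
g8.05.png
g8.90.png
s1.png
s2.png
scene0.png
t1.png
t3.png
t4c.png
top0.png
```

Run:
```python
import pickle;from vis import *
s0=pickle.load(open("top0.pkl","rb"));now=dict(s0,pixels=cv2.imread("last.png"))
u=np.array([np.cos(.1),np.sin(.1)]);v=np.array([-u[1],u[0]])
# C right edge at t=0, half-threshold crossing
Ti=np.linalg.inv(s0["cam_to_world"])
def pj(p): c=(np.c_[p,np.ones(len(p))]@Ti.T)[:,:3]@s0["mtx"].T; return (c[:,:2]/c[:,2:]).astype(np.float32)
def cross(s,U,vs,z):
    g=cv2.GaussianBlur(s["pixels"][:,:,0].astype(np.float32),(0,0),.5);pr=0
    for a in U:
        q=pj(np.c_[a*u+vs[:,None]*v,np.full(len(vs),z)]);pr=pr+cv2.remap(g,q[:,:1].copy(),q[:,1:].copy(),1)[:,0]
    pr=pr/len(U);h=(pr[0]+pr[-1])/2;k=np.where(pr<h)[0][0];return vs[k],pr[0],pr[-1]
for U in((618,622,626,630),(614,618,622),(622,626,630)): print("C right t0",cross(s0,U,np.arange(-335,-362,-.25),54))
print("T right t0",cross(s0,(560,570,580,590),np.arange(-350,-382,-.25),72),"now",cross(now,(560,570,580,590),np.arange(-332,-362,-.25),72))
# holes
for nm,s,box in(("t0",s0,(312,195,336,222)),("now",now,(312,190,340,222))):
    x0,y0,x1,y1=box;g=s["pixels"][y0:y1,x0:x1,0].astype(float)
    w=np.clip(150-g,0,None);w[:, :4]=0
    n,l,st,c=cv2.connectedComponentsWithStats((g<120).astype(np.uint8))
    for i in range(1,n):
        m=cv2.dilate((l==i).astype(np.uint8),np.ones((3,3)))*w;yy,xx=np.mgrid[y0:y1,x0:x1];p=np.array([(m*xx).sum(),(m*yy).sum()])/m.sum()
        W72=ray(s,p,72)[0,:2];W54=ray(s,p,54)[0,:2];print(nm,st[i],p,"z72",W72@u,W72@v,"z54",W54@u,W54@v)
```

```text
C right t0 (np.float64(-347.0), np.float32(190.08981), np.float32(57.469612))
C right t0 (np.float64(-347.25), np.float32(187.23936), np.float32(55.667023))
C right t0 (np.float64(-347.0), np.float32(189.98311), np.float32(57.74368))
T right t0 (np.float64(-366.75), np.float32(184.27502), np.float32(57.08391)) now (np.float64(-348.25), np.float32(176.79492), np.float32(54.89199))
t0 [ 5  7  3  6 15] [318.367 204.823] z72 574.2983436694396 -142.16786552350538 z54 575.4969690078708 -143.62051893462527
t0 [ 0 18  1  9  9] [nan nan] z72 nan nan z54 nan nan
t0 [13 19  5  5 20] [327.327 216.286] z72 540.7215210676035 -163.88543241602366 z54 541.3488024958722 -165.7076323960588
now [ 5 12  7  6 30] [319.987 204.581] z72 574.5893587251384 -146.67709249698845 z54 575.7929359817962 -148.20647500786237
now [ 0 21  2 11 12] [nan nan] z72 nan nan z54 nan nan<stdin>:20: RuntimeWarning: invalid value encountered in divide
```

View pics/chk15.2.png

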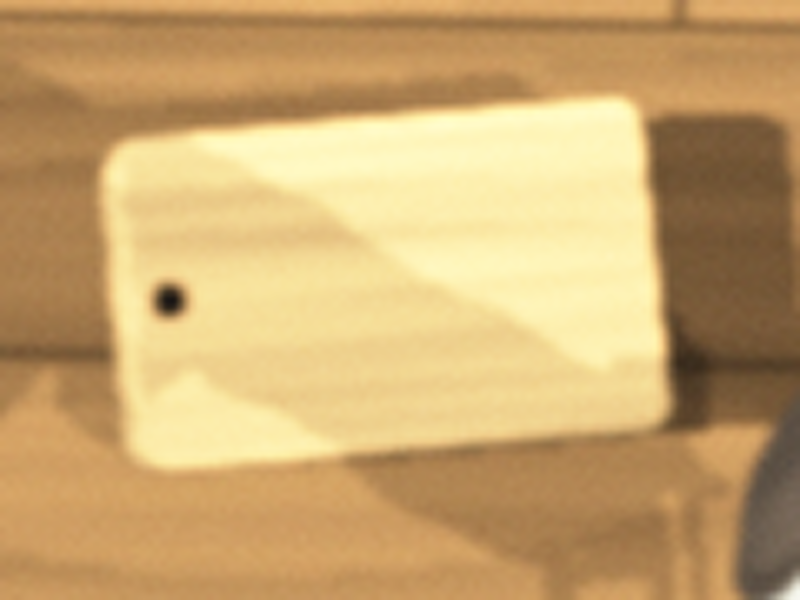

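The last view shows a single clean outline, from (105,140) to (640,98) and (668,425), with no strip of the lower board visible. Measured residuals are about 1 mm in y, less than 1 mm in x, and equal yaw. The hand is clear, so I hand in.

```bash
python3 -m jog '[[1,0,0,0,0,0,0],[1,0,0,0,0,0,0]]'; python3 -c "
from station import r
print(r.job_done())"
```

```text
t: 15.45
tcp_pos: [416.9, -409.6, 147.2]
ee_rot: [-2.33, 2.107, -0.0]
ft_force: [-0.2, -0.5, -0.8]
grip_width: 0.999
grasp_force: 0.0
the job is handed in; nothing more can be done
None
```

I pushed the slipped board back square on the pile, within about 1 mm by the camera, drew the hand clear and handed the job in at about 15.5 s; no verdict came back.

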